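# Index the tool carousel and take out the face mill

## Task

Turn the tool carousel by its hub bar until the face mill (the holder with the broad, flat disc-shaped head) stands in the middle of the gap in the fixed grey keeper ring. Then lift it straight out through the gap and set it down gently, upright on the floor of the empty blue tray, and let go. Leave the other tool holders in their pockets and do not disturb the tape roll, the spanner or the oil bottle.

Things in the scene. Friction and masses are not known exactly. Their poses are not given: they have to be found in the camera images.
- carousel: Turning green-painted metal disc, 284 mm diameter, top 28 mm above the table, with 5 black pockets (49 mm bore, 25 mm deep, floor = disc top) every 72 degrees at 105 mm radius; the one towards this frame's -x is empty. Origin on the upright turning axis at table height, z up; the pose turns with the disc. Turns endlessly either way, no detents, drag about 0.2 N m, stays where left.
- hub_bar (a point): Centre of the black bar grip on top of the carousel's hub, 125 mm above the table on the turning axis; turns with the disc. The bar is 80 mm long (along its x), 22 mm wide (along its y) and 40 mm tall (105 to 145 mm above the table). Grip it across its width from above and turn about the vertical.
- gap (a point): Middle of the keeper ring's gap, 28 mm above the table, 105 mm from the turning axis: the underside centre of a holder is here when its pocket is at the middle of the gap. Fixed; its -x points from the axis out through the gap, roughly to the robot.
- stand: Fixed round stand of the carousel, 330 mm diameter, same axis as the disc. On posts it carries the grey keeper ring, 72 to 80 mm above the table, from 126 to 160 mm off the axis, just over the rims of the holders' flanges, all round except for a 90 degree gap (45 either side of its -x). A holder can only be lifted out in the gap. Origin on the axis at table height.
- facemill: The wanted tool, 103 mm tall, 0.4 to 0.65 kg: foot 44 mm diameter, 30 mm tall; flange 64 mm from 30 to 40 mm; neck 34 mm; steel disc head 50 mm diameter from 75 to 103 mm above the underside, five small inserts on top: grip it by this head from above. Origin: centre of the underside, z up. Stands loosely, 25 mm deep, in a pocket at least 50 degrees from the gap at the start.
- endmill: Same kind of holder as the face mill, with foot 44 mm diameter, 30 mm tall; flange 64 mm diameter from 30 to 40 mm; neck 34 mm diameter from 40 mm up to 80 mm. Origin: centre of the underside, z up. Stands in a carousel pocket and stays there. On top a plain dark cutter, 12 mm diameter, up to 125 mm.
- drillchuck: Same kind of holder as the face mill, with foot 44 mm diameter, 30 mm tall; flange 64 mm diameter from 30 to 40 mm; neck 34 mm diameter from 40 mm up to 80 mm. Origin: centre of the underside, z up. Stands in a carousel pocket and stays there. On top a cone tapering to 16 mm at 102 mm, with a thin 8 mm drill, up to 125 mm.
- probe: Same kind of holder as the face mill, with foot 44 mm diameter, 30 mm tall; flange 64 mm diameter from 30 to 40 mm; neck 34 mm diameter from 40 mm up to 80 mm. Origin: centre of the underside, z up. Stands in a carousel pocket and stays there. On top a thin 6 mm stem with a white ball of 18 mm diameter, up to 123 mm.
- tray: Empty blue open tray, fixed to the bench, 170 mm (x) by 200 mm (y), 25 mm tall, walls and floor 4 mm thick. Origin: centre of the underside, z up.
- tape: Bystander: roll of tape lying flat, 100 mm diameter, 25 mm tall. Origin: centre of the underside.
- spanner: Bystander: steel spanner, 170 mm long, lying flat on the bench. Leave it alone.
- oil: Bystander: white oil bottle with black cap, 56 mm diameter, 150 mm tall, standing. Origin: centre of the underside.
Things that resemble listed ones, but are neither listed nor needed, are in the scene too. What is shaped like the facemill but orange, red or yellow is not meant.

How it is judged:
By the outcome, as a careful person would: the job done as asked, in the order asked, and still so for the second after the job is handed in, with the robot touching nothing.
It also fails if it takes over 67 s, if anything falls off the work surface, if the arm or the gripper's body presses on something with over 40 N, if the wrist force passes 120 N, or if a joint passes its speed limit or range.

## Robot

A 7-joint arm with a two-finger parallel gripper is mounted at the origin on the work surface. World frame = base frame: x ahead of the robot, y to its left, z up, the work surface at z = 0. Lengths are in m, angles in rad, forces in N, time in s.
With the tool pointing down it reaches from about 0.425 to 0.875 m from the base axis. Payload 8.4 kg.
Tool frame: the origin (TCP) lies at the very end of the fingers, on their centre line; the grasp point (between the pads) lies 19 mm behind it; z points along the fingers, y is the line along which they close (so a half turn about z gives the same grasp; the last joint's range is limited). The gripper opens to 85 mm and grips with 20 to 120 N. Pads are 22 mm wide; open, the fingers measure 114 mm over their backs; the gripper's body (76 mm by 85 mm) begins 54 mm behind the grasp point. The pads swing forward as they close: fully open they stand 13 mm farther back than shut.
Start: joints at [1.097, 0.333, 0.04, 1.465, -0.013, 1.343, -0.059], TCP at [0.238, -0.605, 0.231] pointing down, gripper open.
Joint ranges: [-2.58, 2.58], [-0.38, 2.09], [-1.3, 1.39], [0.25, 2.4], [-1.5, 4.64], [0.08, 2.09], [-2.65, 2.65]. Speed limits (rad/s): [2.22, 2.22, 2.79, 2.79, 3.14, 3.14, 3.14].

## Interface

Orientations are given as [roll, pitch, yaw] about the fixed x, y, z axes, in that order (R = Rz(yaw) Ry(pitch) Rx(roll)).
In Python, from cell import * gives the robot as it stands.
- The arm moves only by the tool move_arm, never from a script. Its argument "steps" is a list of rows, each a list of 3 entries, a list of its own where there are three numbers: the shift along the tool's x, y, z in m, then the turn, a rotation vector about the tool's x, y, z in degrees, then the gripper's target within -1 to 1 (shut at 1, half-way at 0, fully open at -1). A call has 1 to 12 rows; each row is the pose to reach, as a shift and turn from the pose commanded when the call began, along the tool's axes at that moment; what a row does not reach only later rows make up. A row lasts 1/12 s, in which the tool goes at most 41.7 mm and 7.16 degrees, less where a joint would pass 70% of its speed; a pose out of reach is approached as far as the arm can. A call with a gripper value outside its range is refused whole. The fingers move at their own pace and stop on an object; "force" is the grip in N (left out, the last holds). Time passes only in rows, so rows that repeat a pose let the fingers close. It gives the time, the measured TCP pose, the force, the opening and the grip force at its end, in the units of the state.
- state(): the state, without advancing time (a new reading comes with each control period).
- get_image(name): name is "scene" or "side" or "wrist"; returns the picture (420x560x3 uint8, blue, green, red); there is no depth.
- get_calibration(name): a dict with "vertical_fov" (degrees; the focal length in pixels is half the picture's height over the tangent of half this angle, whatever the lens; pixels are square), "cx", "cy" (the principal point, pixels), "position" and "attitude" of the camera in the world; the wrist camera has in their place "hand_eye" (4x4, takes a point from camera to tool coordinates, whose origin is the TCP and whose axes are the flange's). Camera axes: x right, y up, looking along -z (the intrinsics and any distortion apply to the point x, -y, -z); pixel columns grow to the right and rows downward; lengths in m; the calibration is good to about 2 mm. A picture is of the moment at which its call begins: read the wrist's pose just before it. get_calibration takes no time and is no camera call.
- hand_in(): hands the job in; it is judged then, once.
The state is a dict: "t": time; "q": joint angles; "dq": joint speeds; "effort": joint torques, N m; "eef_pos": TCP position; "eef_rot": TCP orientation; "force": force on the tool from outside, world axes, zero at the start; "torque": the same for the moment, N m; "opening": finger opening in m; "gripper_force": force on a finger pad.
Only numpy, scipy, OpenCV 4.12 (cv2) and the standard library are available. Lean on these libraries where they do the work, as an engineer would, in place of code of your own. Each camera call takes 0.05 s, during which the arm holds its last target. There are 200 camera calls.

## Working session

There is one attempt and no reset: what is moved stays moved. The work goes in short steps, Python scripts to look and compute and a tool call to move; the robot and the scene stay as the last step left them, time stands still between calls to the robot, and variables do not carry over. Pictures are saved under pics/ and viewed, at most 10 in all, crops included, and the job is handed in when it is done.

Besides the shell and the picture viewer there is one more tool, called in YAML: its name, and indented under it one key for each argument. move_arm: Moves the arm, as the interface text tells. Its arguments: {"type":"object","properties":{"steps":{"type":"array","items":{"type":"array"}},"force":{"type":"number"}},"required":["steps"]}

```bash
mkdir -p pics; ls
python3 - <<'E'
from cell import *
import cv2
s=state();print(s)
for n in("scene","side"):
    cv2.imwrite(f"pics/{n}0.png",get_image(n))
for n in("scene","side","wrist"):print(n,get_calibration(n))
E
```

```text
pics
{'t': 0.0, 'q': array([ 1.09682133,  0.33389829,  0.03988863,  1.46630698, -0.01339612,
        1.34330341, -0.05848786]), 'dq': array([-0.00118495, -0.00062808,  0.00037333,  0.00036566,  0.00092343,
       -0.00123954,  0.00050404]), 'effort': array([-8.04962892e-04, -6.58575511e+01,  1.36466056e+00, -4.05565846e+01,
        1.65304838e-02,  1.28148167e-02, -1.67803699e-05]), 'eef_pos': array([ 0.23772973, -0.60445725,  0.23041216]), 'eef_rot': array([-3.13994707e+00,  1.20003003e-04,  3.74756407e-01]), 'force': array([-0.11891315,  0.35440697,  0.21519367]), 'torque': array([ 0.02902539,  0.00685669, -0.01603652]), 'gripper_force': 0.0, 'opening': 0.0854231224144669}
scene {'vertical_fov': 55.112169784266314, 'cx': 282.1264620804564, 'cy': 207.32539756227158, 'position': array([1.09238475, 0.69795062, 0.79882679]), 'attitude': array([0.93167235, 0.02154027, 2.50746657])}
side {'vertical_fov': 43.55395029333542, 'cx': 276.4030649287732, 'cy': 208.94080253825146, 'position': array([-0.01252116,  0.53865917,  0.96581277]), 'attitude': array([ 0.78840491, -0.01262796, -2.37469796])}
wrist {'vertical_fov': 58.05561055594892, 'cx': 280.17983004462747, 'cy': 211.84655349799831, 'hand_eye': array([[-3.52510235e-04,  9.61679993e-01,  2.74174153e-01,
         6.94668355e-02],
       [ 9.99999882e-01,  2.46997003e-04,  4.19361619e-04,
        -3.22754440e-04],
       [ 3.35571485e-04,  2.74174268e-01, -9.61679967e-01,
        -1.42542728e-01],
       [ 0.00000000e+00,  0.00000000e+00,  0.00000000e+00,
         1.00000000e+00]])}
```

View pics/scene0.png

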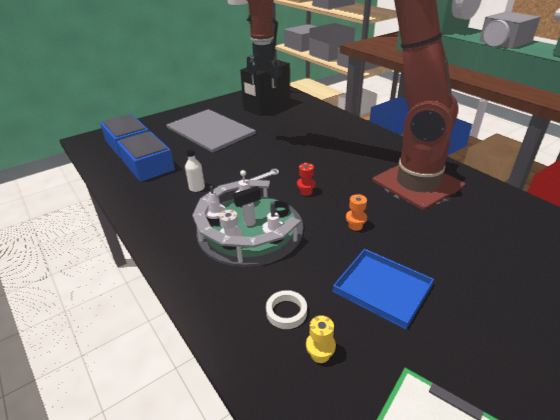

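View pics/side0.png

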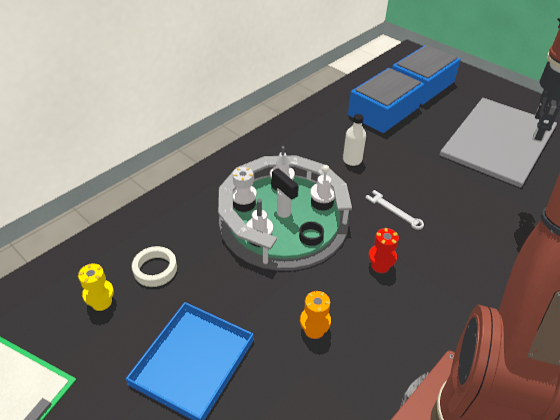

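```bash
cat > h.py <<'E'
from cell import *
import cv2, numpy as np
from scipy.spatial.transform import Rotation as Ro
def cam(n,st=None):
    c=get_calibration(n); f=210/np.tan(np.radians(c["vertical_fov"]/2))
    if n=="wrist":
        T=np.eye(4);T[:3,:3]=Ro.from_euler("xyz",st["eef_rot"]).as_matrix();T[:3,3]=st["eef_pos"];T=T@c["hand_eye"]
        R,p=T[:3,:3],T[:3,3]
    else: R,p=Ro.from_euler("xyz",c["attitude"]).as_matrix(),c["position"]
    return R,p,f,c["cx"],c["cy"]
def cast(C,u,v,z):
    R,p,f,cx,cy=C; d=R@np.array([(u-cx)/f,-(v-cy)/f,-1]); return p+d*(z-p[2])/d[2]
def proj(C,P):
    R,p,f,cx,cy=C; q=R.T@(np.array(P)-p); return np.array([cx-f*q[0]/q[2],cy+f*q[1]/q[2]])
E
python3 - <<'E'
from h import *
a=cv2.imread("pics/side0.png");b=cv2.imread("pics/scene0.png")
A=cv2.resize(a[140:280,205:365],(400,350),interpolation=cv2.INTER_CUBIC)
B=cv2.resize(b[160:265,185:305],(400,350),interpolation=cv2.INTER_CUBIC)
cv2.imwrite("pics/crop.png",np.hstack([A,B]))
for n,im in(("side",a),("scene",b)):
    hsv=cv2.cvtColor(im,cv2.COLOR_BGR2HSV);C=cam(n)
    m=cv2.inRange(hsv,(100,150,60),(125,255,255))
    cs=cv2.findContours(m,0,2)[0]
    for c in cs:
        if cv2.contourArea(c)>1500:
            r=cv2.approxPolyDP(c,0.02*cv2.arcLength(c,True),True)[:,0]
            print(n,[(p.tolist(),cast(C,*p,0.025)[:2].round(3).tolist()) for p in r])
    m=cv2.inRange(hsv,(70,80,40),(90,255,255))
    x=(160,265,185,305) if n=="scene" else (140,280,205,365)
    ys,xs=np.nonzero(m[x[0]:x[1],x[2]:x[3]]);print("green",xs.min()+x[2],xs.max()+x[2],ys.min()+x[0],ys.max()+x[0])
C=cam("side")
for nm,u,v,z in(("fm",243,174,.131),("bar",286,183,.145),("pocket",311,233,.053)): print(nm,cast(C,u,v,z))
C=cam("scene")
for nm,u,v,z in(("fm",230,215,.131),("bar",247,195,.145)): print(nm,cast(C,u,v,z))
E
```

```text
side [([184, 302], [0.58, 0.193]), ([126, 380], [0.519, 0.383]), ([204, 419], [0.355, 0.329]), ([253, 334], [0.418, 0.144])]
side [([459, 59], [0.699, -1.163]), ([429, 78], [0.705, -0.974]), ([395, 63], [0.846, -0.975]), ([421, 83], [0.707, -0.927]), ([387, 106], [0.708, -0.732]), ([353, 89], [0.846, -0.734]), ([348, 114], [0.768, -0.61]), ([384, 132], [0.633, -0.612]), ([453, 82], [0.633, -1.009])]
green 231 339 177 258
scene [([363, 249], [0.426, 0.147]), ([333, 291], [0.597, 0.211]), ([406, 328], [0.539, 0.394]), ([433, 279], [0.366, 0.337])]
green 209 293 197 255
fm [ 0.70293793 -0.10287988  0.131     ]
bar [ 0.5966787  -0.14070213  0.145     ]
pocket [ 0.5025997  -0.13005836  0.053     ]
fm [ 0.70426303 -0.09390669  0.131     ]
bar [ 0.62644146 -0.12842369  0.145     ]
```

View pics/crop.png

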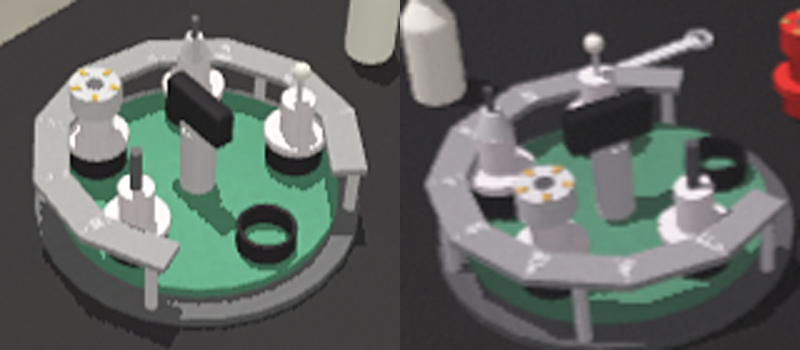

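move_arm:
  steps:
    - [[0.51,-0.309,-0.15],[0,0,-53.5],-1]
    - [[0.51,-0.309,-0.15],[0,0,-53.5],-1]
    - [[0.51,-0.309,-0.15],[0,0,-53.5],-1]
    - [[0.51,-0.309,-0.15],[0,0,-53.5],-1]
    - [[0.51,-0.309,-0.15],[0,0,-53.5],-1]
    - [[0.51,-0.309,-0.15],[0,0,-53.5],-1]
    - [[0.51,-0.309,-0.15],[0,0,-53.5],-1]
    - [[0.51,-0.309,-0.15],[0,0,-53.5],-1]
    - [[0.51,-0.309,-0.15],[0,0,-53.5],-1]
    - [[0.51,-0.309,-0.15],[0,0,-53.5],-1]
    - [[0.51,-0.309,-0.15],[0,0,-53.5],-1]
    - [[0.51,-0.309,-0.15],[0,0,-53.5],-1]

```text
t: 1.1
eef_pos: [0.5325, -0.2175, 0.3537]
eef_rot: [-3.141, 0.0, 1.308]
force: [0.7, -1.6, -0.0]
opening: 0.0853
gripper_force: 0.0
```

move_arm:
  steps:
    - [[0,0,0],[0,0,0],-1]
    - [[0,0,0],[0,0,0],-1]
    - [[0,0,0],[0,0,0],-1]

```text
t: 1.35
eef_pos: [0.5316, -0.2196, 0.3527]
eef_rot: [-3.141, 0.0, 1.309]
force: [-1.1, -0.1, -0.3]
opening: 0.0853
gripper_force: 0.0
```

move_arm:
  steps:
    - [[0.1,0.042,-0.03],[0,0,0],-1]
    - [[0.1,0.042,-0.03],[0,0,0],-1]
    - [[0.1,0.042,-0.03],[0,0,0],-1]
    - [[0.1,0.042,-0.03],[0,0,0],-1]
    - [[0.1,0.042,-0.03],[0,0,0],-1]
    - [[0.1,0.042,-0.03],[0,0,0],-1]

```text
t: 1.85
eef_pos: [0.5977, -0.1356, 0.3825]
eef_rot: [-3.14, 0.001, 1.306]
force: [-0.5, -1.5, -0.0]
opening: 0.0852
gripper_force: 0.0
```

Run:
```python
from h import *
import pickle
s=state();im=get_image("wrist");cv2.imwrite("pics/w1.png",im);pickle.dump(s,open("w1.pkl","wb"));print(s["eef_pos"],s["eef_rot"],s["q"],s["t"])
```

```text
[ 0.59765502 -0.13564184  0.38253267] [-3.14039230e+00  1.07870263e-03  1.30601361e+00] [ 0.48661169  0.25830998 -0.43408921  1.27577065  0.10866557  1.63159195
 -0.19304979] 1.85
```

View pics/w1.png

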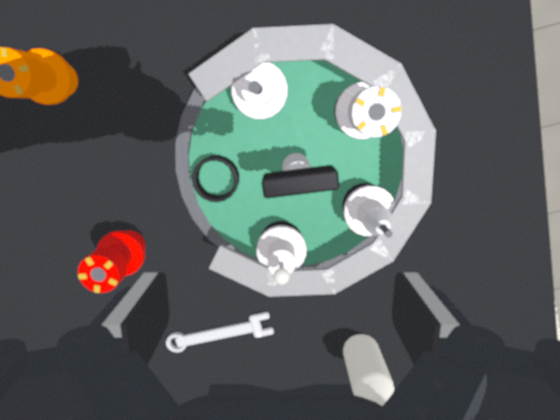

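```bash
cat > meas.py <<'E'
from h import *
import pickle
s=pickle.load(open("w1.pkl","rb"));im=cv2.imread("pics/w1.png");C=cam("wrist",s)
g=cv2.cvtColor(im,cv2.COLOR_BGR2GRAY);hsv=cv2.cvtColor(im,cv2.COLOR_BGR2HSV)
# dark blobs inside the disc
m=np.zeros_like(g);cv2.circle(m,(298,160),112,255,-1)
d=cv2.bitwise_and(cv2.inRange(im.max(2),0,45),m)
for c in cv2.findContours(d,0,2)[0]:
    if cv2.contourArea(c)>300:
        r=cv2.minAreaRect(c);print("dark",cv2.contourArea(c),r,cv2.boundingRect(c))
        b=cv2.boxPoints(r);print(" z145",[cast(C,*p,.145)[:2].round(4).tolist() for p in b],cast(C,*r[0],.145)); 
        if len(c)>5:
            e=cv2.fitEllipse(c);print(" ell",e,cast(C,*e[0],.053)[:2])
# inserts (yellow) of face mill
y=cv2.inRange(hsv,(12,90,120),(30,255,255));y[:,:340]=0;y[:80]=0;y[150:]=0
P=[cast(C,*np.mean(c[:,0],0),.131)[:2] for c in cv2.findContours(y,0,2)[0] if cv2.contourArea(c)>3];print("inserts",np.round(P,4),np.mean(P,0))
print("fm",cast(C,376.5,111.5,.131))
# ring mask ends
for nm,u,v in(("U1",189,75),("U2",208,100),("L1",217,246),("L2",209,267)):print(nm,cast(C,u,v,.08)[:2])
E
python3 meas.py
python3 - <<'E'
import cv2
im=cv2.imread("pics/w1.png")[15:305,170:445]
cv2.imwrite("pics/w1c.png",cv2.resize(im,None,fx=2.05,fy=2.05,interpolation=cv2.INTER_CUBIC))
E
```

```text
inserts [[ 0.7104 -0.121 ]
 [ 0.6891 -0.1096]
 [ 0.7259 -0.1034]
 [ 0.6921 -0.0865]
 [ 0.7152 -0.0833]] [ 0.70655003 -0.10076716]
fm [ 0.70677867 -0.1006694   0.131     ]
U1 [ 0.52556512 -0.01192241]
U2 [ 0.53759658 -0.04274268]
L1 [ 0.4935416 -0.2129826]
L2 [ 0.47491316 -0.23758929]
```

View pics/w1c.png

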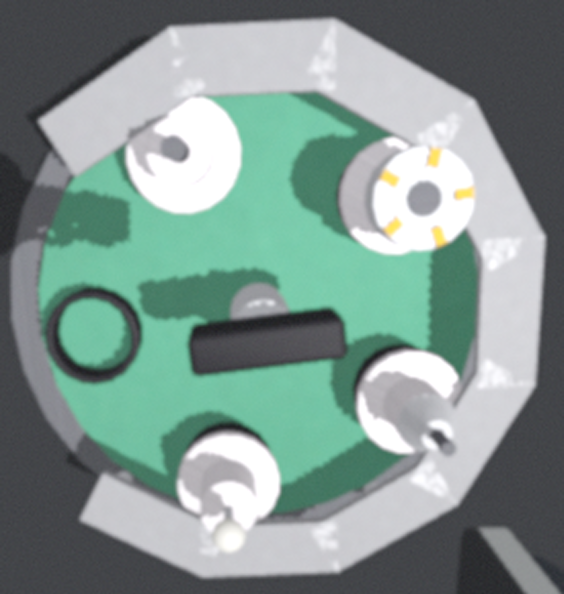

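```bash
cat >> meas.py <<'E'
print("----")
pk=cast(C,216.3,178,.053)[:2];fm=np.mean(P,0)
mid=(pk+fm)/2;v=fm-pk;L=np.hypot(*v);n=np.array([v[1],-v[0]])/L
print("pocket",pk,"chord",L,"(199.7) axis",mid+n*.105*np.cos(np.radians(72)))
gm=cv2.inRange(hsv,(65,60,40),(95,255,255))
d=cv2.bitwise_and(cv2.bitwise_and(cv2.inRange(im.max(2),0,85),m),cv2.bitwise_not(gm))
d[:150]=0;d[205:]=0;d[:,:255]=0;d[:,342:]=0
d=cv2.morphologyEx(d,cv2.MORPH_OPEN,np.ones((5,5)))
c=max(cv2.findContours(d,0,2)[0],key=cv2.contourArea)
r=cv2.minAreaRect(c);print(r);b=cv2.boxPoints(r)
print([((p-[170,15])*2.05).round().tolist() for p in b],[cast(C,*p,.145)[:2].round(4).tolist() for p in b])
np.set_printoptions(linewidth=200)
print(im.max(2)[160:202:1,[275,300,320]].T)
def px(u,v):return 170+u/2.05,15+v/2.05
o=np.array([cast(C,*px(*q),.08)[:2] for q in((38,122),(168,26),(336,18),(472,98),(546,236),(535,384),(460,505),(338,572),(203,577),(80,520))])
print(o.round(4));A=np.c_[2*o,np.ones(len(o))];x=np.linalg.lstsq(A,(o**2).sum(1),rcond=None)[0];print("ring axis",x[:2],"R",np.sqrt(x[2]+x[0]**2+x[1]**2),np.hypot(*(o-x[:2]).T).round(4))
for q in((38,122),(75,175),(103,472),(80,520)):
    w=cast(C,*px(*q),.08)[:2]-x[:2];print(np.hypot(*w),np.degrees(np.arctan2(w[1],w[0]))%360)
w=fm-x[:2];print("fm r,ang",np.hypot(*w),np.degrees(np.arctan2(w[1],w[0])));w=pk-x[:2];print("pk",np.hypot(*w),np.degrees(np.arctan2(w[1],w[0]))%360)
E
python3 meas.py|sed -n '/----/,$p'
```

```text
----
pocket [ 0.51338734 -0.1339903 ] chord 0.19599898879400296 (199.7) axis [ 0.61546863 -0.14935598]
((298.3536376953125, 181.18292236328125), (23.853212356567383, 71.55963897705078), 83.6598129272461)
[[188.0, 324.0], [333.0, 308.0], [339.0, 357.0], [193.0, 373.0]] [[0.5792, -0.1286], [0.6506, -0.1396], [0.6477, -0.1641], [0.575, -0.1531]]
[[125 126 127 126 126 127 125 126 125 124 118  97  63  44  37  38  39  46  50  65  71  77  81  80  80  80  78  77  75  77  74  73  70  70  72  67  86 137 177 195 197 197]
 [172 200 214 203 182 174 174 165 131  81  46  36  40  40  47  58  71  80  84  86  87  83  84  82  84  84  84  82  84  80  79  74  71  93 145 180 195 197 198 196 197 195]
 [203 204 202 203 197 171 122  64  40  41  38  42  54  64  79  85  91  90  90  91  87  89  87  86  89  87  87  86  83  80  76 123 172 195 199 199 199 199 198 199 198 198]]
[[ 0.5252 -0.0113]
 [ 0.6064  0.0157]
 [ 0.6922 -0.0036]
 [ 0.7537 -0.0608]
 [ 0.7809 -0.1433]
 [ 0.7615 -0.2269]
 [ 0.7046 -0.2916]
 [ 0.6214 -0.3168]
 [ 0.5376 -0.2978]
 [ 0.4742 -0.2398]]
ring axis [ 0.61466366 -0.15084656] R 0.16617973145646858 [0.1657 0.1668 0.1664 0.1657 0.1664 0.1654 0.1671 0.1661 0.1659 0.1662]
0.16573904156435412 122.6546296631922
0.13376938017333945 126.05532849870397
0.13241660309516173 208.03367092644615
0.16623225749809936 212.34627749477866
fm r,ang 0.10464727251654501 28.591020716474098
pk 0.10266950421830819 170.55040659325448
```

move_arm:
  steps:
    - [[-0.009,0.0205,0.17],[0,0,83.5],-1]
    - [[-0.009,0.0205,0.17],[0,0,83.5],-1]
    - [[-0.009,0.0205,0.17],[0,0,83.5],-1]
    - [[-0.009,0.0205,0.17],[0,0,83.5],-1]
    - [[-0.009,0.0205,0.17],[0,0,83.5],-1]
    - [[-0.009,0.0205,0.17],[0,0,83.5],-1]
    - [[-0.009,0.0205,0.17],[0,0,83.5],-1]
    - [[-0.009,0.0205,0.17],[0,0,83.5],-1]
    - [[-0.009,0.0205,0.17],[0,0,83.5],-1]
    - [[-0.009,0.0205,0.17],[0,0,83.5],-1]
    - [[-0.009,0.0205,0.17],[0,0,83.5],-1]
    - [[-0.009,0.0205,0.17],[0,0,83.5],-1]

```text
t: 2.9
eef_pos: [0.6147, -0.15, 0.2131]
eef_rot: [3.141, 0.001, -0.159]
force: [0.2, -0.1, 0.1]
opening: 0.0854
gripper_force: 0.0
```

move_arm:
  steps:
    - [[0,0,0],[0,0,0],-1]
    - [[0,0,0],[0,0,0],-1]

```text
t: 3.07
eef_pos: [0.6151, -0.1493, 0.2132]
eef_rot: [3.141, 0.0, -0.148]
force: [-0.8, 0.3, 0.0]
opening: 0.0855
gripper_force: 0.0
```

```bash
python3 -c "
from cell import *
s=state();print(s['q'],s['eef_pos'],s['eef_rot'])"
```

```text
[ 0.3497074   0.32096201 -0.23016621  1.52316144  0.07533187  1.30643941
 -1.60799822] [ 0.61505594 -0.14925289  0.21319477] [ 3.14091228e+00  3.24873962e-04 -1.48373699e-01]
```

move_arm:
  force: 50
  steps:
    - [[0,0,0.04],[0,0,0],-1]
    - [[0,0,0.075],[0,0,0],-1]
    - [[0,0,0.095],[0,0,0],-1]
    - [[0,0,0.103],[0,0,0],-1]
    - [[0,0,0.103],[0,0,0],1]
    - [[0,0,0.103],[0,0,0],1]
    - [[0,0,0.103],[0,0,0],1]
    - [[0,0,0.103],[0,0,0],1]
    - [[0,0,0.103],[0,0,0],1]
    - [[0,0,0.103],[0,0,0],1]
    - [[0,0,0.103],[0,0,0],1]
    - [[0,0,0.103],[0,0,0],1]

```text
t: 4.07
eef_pos: [0.6163, -0.1507, 0.1123]
eef_rot: [3.138, -0.003, -0.151]
force: [-2.7, -6.7, 6.0]
opening: 0.0214
gripper_force: 50.2
```

move_arm:
  steps:
    - [[0,0,0],[0,0,-2],1]
    - [[0,0,0],[0,0,-5],1]
    - [[0,0,0],[0,0,-9],1]
    - [[0,0,0],[0,0,-13],1]
    - [[0,0,0],[0,0,-17],1]
    - [[0,0,0],[0,0,-21],1]
    - [[0,0,0],[0,0,-25],1]
    - [[0,0,0],[0,0,-29],1]
    - [[0,0,0],[0,0,-33],1]
    - [[0,0,0],[0,0,-37],1]
    - [[0,0,0],[0,0,-39],1]
    - [[0,0,0],[0,0,-40],1]

```text
t: 5.07
eef_pos: [0.616, -0.1497, 0.1123]
eef_rot: [3.139, 0.0, 0.55]
force: [-5.3, -3.5, 8.9]
opening: 0.0217
gripper_force: 50.4
```

move_arm:
  steps:
    - [[0,0,0],[0,0,-2],1]
    - [[0,0,0],[0,0,-6],1]
    - [[0,0,0],[0,0,-11],1]
    - [[0,0,0],[0,0,-16],1]
    - [[0,0,0],[0,0,-21],1]
    - [[0,0,0],[0,0,-26],1]
    - [[0,0,0],[0,0,-31],1]
    - [[0,0,0],[0,0,-36],1]
    - [[0,0,0],[0,0,-41],1]
    - [[0,0,0],[0,0,-46],1]
    - [[0,0,0],[0,0,-49],1]
    - [[0,0,0],[0,0,-50],1]

```text
t: 6.07
eef_pos: [0.6149, -0.1489, 0.1123]
eef_rot: [-3.141, 0.002, 1.424]
force: [-12.2, -1.5, 13.8]
opening: 0.021
gripper_force: 51.5
```

move_arm:
  steps:
    - [[0,0,0],[0,0,-2],1]
    - [[0,0,0],[0,0,-6],1]
    - [[0,0,0],[0,0,-11],1]
    - [[0,0,0],[0,0,-16],1]
    - [[0,0,0],[0,0,-21],1]
    - [[0,0,0],[0,0,-26],1]
    - [[0,0,0],[0,0,-31],1]
    - [[0,0,0],[0,0,-36],1]
    - [[0,0,0],[0,0,-41],1]
    - [[0,0,0],[0,0,-45],1]
    - [[0,0,0],[0,0,-48],1]
    - [[0,0,0],[0,0,-49.5],1]

```text
t: 7.07
eef_pos: [0.6135, -0.1492, 0.1123]
eef_rot: [-3.137, -0.001, 2.287]
force: [-19.7, -1.7, 20.3]
opening: 0.0215
gripper_force: 52.2
```

move_arm:
  steps:
    - [[0,0,0],[0,0,0],1]
    - [[0,0,0],[0,0,0],1]
    - [[0,0,0],[0,0,0],1]

```text
t: 7.32
eef_pos: [0.6135, -0.1492, 0.1123]
eef_rot: [-3.137, -0.001, 2.284]
force: [-21.5, -2.7, 20.2]
opening: 0.0212
gripper_force: 52.2
```

move_arm:
  steps:
    - [[0,0,0],[0,0,0],-1]
    - [[0,0,0],[0,0,0],-1]
    - [[0,0,0],[0,0,0],-1]
    - [[0,0,0],[0,0,0],-1]
    - [[0,0,0],[0,0,0],-1]
    - [[0,0,-0.03],[0,0,0],-1]
    - [[0,0,-0.07],[0,0,0],-1]
    - [[0,0,-0.11],[0,0,0],-1]
    - [[0,0,-0.15],[0,0,0],-1]
    - [[0,0,-0.19],[0,0,0],-1]
    - [[0,0,-0.22],[0,0,0],-1]
    - [[0,0,-0.22],[0,0,0],-1]

```text
t: 8.32
eef_pos: [0.618, -0.1471, 0.3378]
eef_rot: [3.136, 0.008, 2.286]
force: [0.7, 0.7, 0.5]
opening: 0.0856
gripper_force: 0.0
```

move_arm:
  steps:
    - [[0,0,0],[0,0,0],-1]
    - [[0,0,0],[0,0,0],-1]

```text
t: 8.48
eef_pos: [0.6157, -0.1475, 0.3295]
eef_rot: [-3.141, -0.001, 2.286]
force: [0.2, -0.1, -0.5]
opening: 0.0852
gripper_force: 0.0
```

Run:
```python
from h import *
import pickle
s=state();im=get_image("wrist");cv2.imwrite("pics/w2.png",im);pickle.dump(s,open("w2.pkl","wb"));print(s["eef_pos"],s["eef_rot"],s["q"],s["t"])
```

```text
[ 0.61569516 -0.14748993  0.32954785] [-3.14108975e+00 -6.47511918e-04  2.28605965e+00] [ 0.6788307   0.34517671 -0.69317594  1.31774517  0.21780943  1.55520679
  0.7269882 ] 8.4833
```

View pics/w2.png

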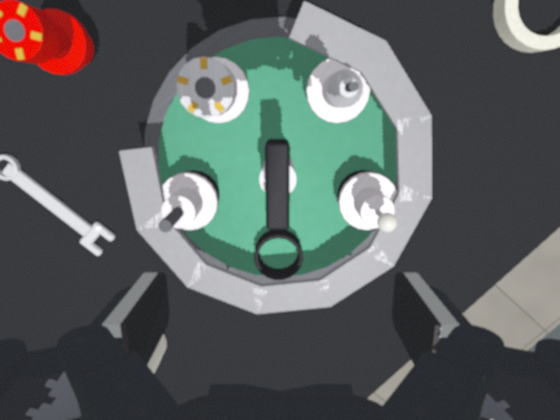

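Run:
```python
from h import *
import pickle
s=pickle.load(open("w2.pkl","rb"));im=cv2.imread("pics/w2.png");C=cam("wrist",s)
o=np.array([cast(C,*q,.08)[:2] for q in((303,2),(388,41),(433,115),(432,198),(391,267),(333,306),(257,313),(188,287),(139,230),(120,150))])
A=np.c_[2*o,np.ones(len(o))];x=np.linalg.lstsq(A,(o**2).sum(1),rcond=None)[0][:2];print("axis",x,np.hypot(*(o-x).T).round(4))
def pa(n,p):
    w=p[:2]-x;print(n,p[:2],np.hypot(*w).round(4),(np.degrees(np.arctan2(w[1],w[0]))%360).round(2))
for q in((303,2),(291,37),(155,148),(120,150)):pa("end",cast(C,*q,.08))
hsv=cv2.cvtColor(im,cv2.COLOR_BGR2HSV);y=cv2.inRange(hsv,(10,80,100),(32,255,255));y[:,:165]=0;y[:,250:]=0;y[130:]=0
c=[np.mean(k[:,0],0) for k in cv2.findContours(y,0,2)[0] if cv2.contourArea(k)>3];print(c)
pa("fm",np.mean([cast(C,*q,.131) for q in c],0));pa("fmhub",cast(C,206,87,.131))
pa("pocket0",cast(C,278,254,.053))
# flange circle top z=.068, right holder for check
pa("bar N",cast(C,277,143,.145));pa("bar S",cast(C,278,226,.145))
```

```text
axis [ 0.61511757 -0.1492373 ] [0.1641 0.166  0.1662 0.165  0.1637 0.166  0.1649 0.1661 0.1646 0.1656]
end [ 0.52566777 -0.01165699] 0.1641 123.03
end [ 0.53703826 -0.04143898] 0.1331 125.92
end [ 0.50080797 -0.21177822] 0.1303 208.68
end [ 0.47478021 -0.23708542] 0.1656 212.05
[array([191.46153846, 106.53846154]), array([219.        , 105.64285714]), array([225.81818182,  80.13636364]), array([182.38888889,  80.        ]), array([202.54545455,  61.81818182])]
fm [ 0.5112929  -0.12667508] 0.1062 167.74
fmhub [ 0.51241152 -0.12567563] 0.1054 167.08
pocket0 [ 0.67985164 -0.22567632] 0.1002 310.26
bar N [ 0.58860058 -0.12056973] 0.0391 132.77
bar S [ 0.63798504 -0.17633185] 0.0355 310.16
```

move_arm:
  steps:
    - [[0.028,-0.0215,0],[0,0,0],-1]
    - [[0.056,-0.043,0.01],[0,0,0],-1]
    - [[0.084,-0.0645,0.02],[0,0,0],-1]
    - [[0.084,-0.0645,0.06],[0,0,0],-1]
    - [[0.084,-0.0645,0.1],[0,0,0],-1]
    - [[0.084,-0.0645,0.13],[0,0,0],-1]
    - [[0.084,-0.0645,0.15],[0,0,0],-1]
    - [[0.084,-0.0645,0.15],[0,0,0],-1]
    - [[0.084,-0.0645,0.15],[0,0,0],-1]
    - [[0.084,-0.0645,0.15],[0,0,0],-1]

```text
t: 9.37
eef_pos: [0.5125, -0.1264, 0.1812]
eef_rot: [3.141, 0.0, 2.286]
force: [-0.3, -0.5, 0.2]
opening: 0.0852
gripper_force: 0.0
```

move_arm:
  force: 50
  steps:
    - [[0,0,0.035],[0,0,0],-1]
    - [[0,0,0.065],[0,0,0],-1]
    - [[0,0,0.08],[0,0,0],-1]
    - [[0,0,0.085],[0,0,0],-1]
    - [[0,0,0.085],[0,0,0],-1]
    - [[0,0,0.085],[0,0,0],1]
    - [[0,0,0.085],[0,0,0],1]
    - [[0,0,0.085],[0,0,0],1]
    - [[0,0,0.085],[0,0,0],1]
    - [[0,0,0.085],[0,0,0],1]
    - [[0,0,0.085],[0,0,0],1]
    - [[0,0,0.085],[0,0,0],1]

```text
t: 10.37
eef_pos: [0.5131, -0.1268, 0.0971]
eef_rot: [3.141, 0.002, 2.286]
force: [-2.1, 0.6, 6.6]
opening: 0.049
gripper_force: 50.7
```

Gripped the 50 mm head. Lift slowly straight up.

move_arm:
  steps:
    - [[0,0,-0.005],[0,0,0],1]
    - [[0,0,-0.012],[0,0,0],1]
    - [[0,0,-0.02],[0,0,0],1]
    - [[0,0,-0.028],[0,0,0],1]
    - [[0,0,-0.036],[0,0,0],1]
    - [[0,0,-0.048],[0,0,0],1]
    - [[0,0,-0.065],[0,0,0],1]
    - [[0,0,-0.085],[0,0,0],1]
    - [[0,0,-0.105],[0,0,0],1]
    - [[0,0,-0.12],[0,0,0],1]
    - [[0,0,-0.13],[0,0,0],1]
    - [[0,0,-0.13],[0,0,0],1]

```text
t: 11.37
eef_pos: [0.5132, -0.1265, 0.228]
eef_rot: [3.14, 0.003, 2.286]
force: [0.9, 0.5, -5.7]
opening: 0.049
gripper_force: 52.9
```

move_arm:
  steps:
    - [[0,0,0],[0,0,0],1]
    - [[0,0,0],[0,0,0],1]

```text
t: 11.53
eef_pos: [0.5115, -0.1264, 0.2244]
eef_rot: [-3.141, -0.001, 2.286]
force: [-0.0, 0.3, -5.9]
opening: 0.0489
gripper_force: 52.9
```

Run:
```python
from h import *
s=state();print(s["eef_pos"],s["eef_rot"],s["force"],s["opening"])
im=get_image("side");cv2.imwrite("pics/side2.png",im)
C=cam("side");c,q=np.cos(s["eef_rot"][2]),np.sin(s["eef_rot"][2]);d=np.array([.475,.267])-s["eef_pos"][:2];print("tool xy to tray",d@[c,q],d@[q,-c])
# tray inner floor corners for check
n=cam("scene");print(proj(C,(.475,.267,.004)),proj(n,(.475,.267,.004)))
```

```text
[ 0.51148182 -0.12641257  0.22437416] [-3.14082028e+00 -1.17315341e-03  2.28576216e+00] [-3.90159647e-03  3.16004974e-01 -5.90202236e+00] 0.04893944668767195
tool xy to tray 0.3209891564192915 0.23036999115981407
[189.38911428 360.49846587] [382.08758348 287.70439416]
```

View pics/side2.png

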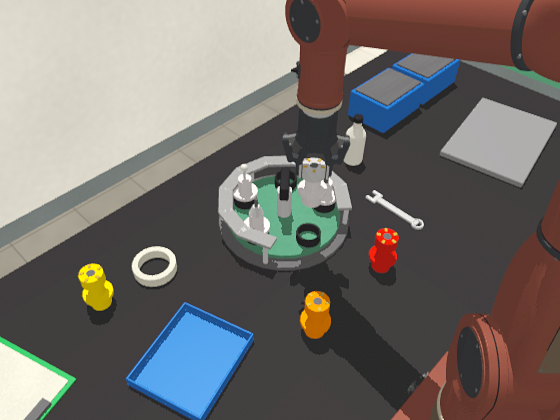

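move_arm:
  steps:
    - [[0.008,0.006,-0.015],[0,0,0],1]
    - [[0.024,0.017,-0.03],[0,0,0],1]
    - [[0.048,0.034,-0.03],[0,0,0],1]
    - [[0.076,0.055,-0.03],[0,0,0],1]
    - [[0.106,0.076,-0.03],[0,0,0],1]
    - [[0.136,0.098,-0.03],[0,0,0],1]
    - [[0.166,0.119,-0.03],[0,0,0],1]
    - [[0.196,0.141,-0.03],[0,0,0],1]
    - [[0.226,0.162,-0.03],[0,0,0],1]
    - [[0.254,0.182,-0.03],[0,0,0],1]
    - [[0.278,0.2,-0.03],[0,0,0],1]
    - [[0.297,0.213,-0.03],[0,0,0],1]

```text
t: 12.58
eef_pos: [0.4769, 0.2403, 0.2546]
eef_rot: [-3.141, -0.001, 2.288]
force: [-0.3, -0.2, -5.1]
opening: 0.0486
gripper_force: 53.6
```

move_arm:
  steps:
    - [[0.012,0.008,0],[0,0,0],1]
    - [[0.02,0.014,0.01],[0,0,0],1]
    - [[0.024,0.017,0.03],[0,0,0],1]
    - [[0.024,0.017,0.055],[0,0,0],1]
    - [[0.024,0.017,0.08],[0,0,0],1]
    - [[0.024,0.017,0.105],[0,0,0],1]
    - [[0.024,0.017,0.125],[0,0,0],1]
    - [[0.024,0.017,0.14],[0,0,0],1]
    - [[0.024,0.017,0.15],[0,0,0],1]
    - [[0.024,0.017,0.15],[0,0,0],1]
    - [[0.024,0.017,0.15],[0,0,0],1]

```text
t: 13.5
eef_pos: [0.475, 0.2668, 0.1051]
eef_rot: [-3.141, -0.001, 2.286]
force: [0.1, -0.3, -4.6]
opening: 0.0488
gripper_force: 53.5
```

Run:
```python
from h import *
s=state();print(s["eef_pos"],s["eef_rot"],s["force"],s["opening"])
a=get_image("side")[250:420,90:330];b=get_image("scene")[180:350,300:540]
cv2.imwrite("pics/pl.png",cv2.resize(np.hstack([a,b]),(800,283)))
```

```text
[0.47496083 0.26679258 0.10507996] [-3.14074738e+00 -7.97192593e-04  2.28613352e+00] [ 0.06811108 -0.32973367 -4.56965587] 0.04877514225970136
```

View pics/pl.png

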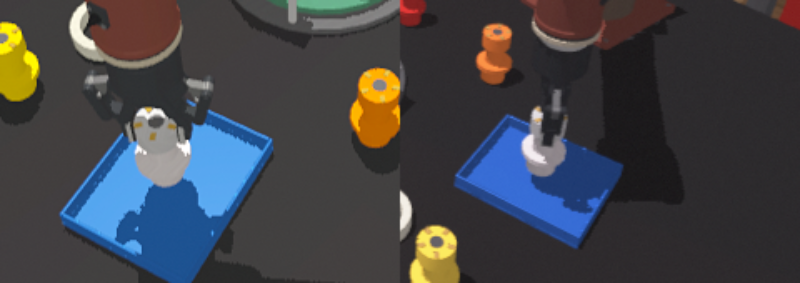

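move_arm:
  steps:
    - [[0,0,0.008],[0,0,0],1]
    - [[0,0,0.016],[0,0,0],1]
    - [[0,0,0.022],[0,0,0],1]
    - [[0,0,0.026],[0,0,0],1]
    - [[0,0,0.028],[0,0,0],1]
    - [[0,0,0.029],[0,0,0],1]
    - [[0,0,0.029],[0,0,0],1]

```text
t: 14.18
eef_pos: [0.4751, 0.2668, 0.0761]
eef_rot: [-3.141, -0.0, 2.286]
force: [-0.1, -0.7, -5.2]
opening: 0.0489
gripper_force: 53.5
```

move_arm:
  steps:
    - [[0,0,0.001],[0,0,0],1]
    - [[0,0,0.001],[0,0,0],1]
    - [[0,0,0.001],[0,0,0],1]

```text
t: 14.43
eef_pos: [0.4753, 0.2668, 0.0755]
eef_rot: [3.141, 0.0, 2.286]
force: [-0.7, -0.3, -5.6]
opening: 0.0488
gripper_force: 53.5
```

move_arm:
  steps:
    - [[0,0,0.001],[0,0,0],1]
    - [[0,0,0.0015],[0,0,0],1]
    - [[0,0,0.0015],[0,0,0],1]
    - [[0,0,0.0015],[0,0,0],1]

```text
t: 14.77
eef_pos: [0.4753, 0.2667, 0.0738]
eef_rot: [-3.142, -0.0, 2.286]
force: [-0.1, -0.5, -4.6]
opening: 0.0488
gripper_force: 53.5
```

move_arm:
  steps:
    - [[0,0,0.0005],[0,0,0],1]
    - [[0,0,0.001],[0,0,0],1]
    - [[0,0,0.001],[0,0,0],1]

```text
t: 15.02
eef_pos: [0.4753, 0.2668, 0.0732]
eef_rot: [3.142, 0.0, 2.286]
force: [-2.1, -1.2, 1.4]
opening: 0.0488
gripper_force: 54.2
```

Force changed from -5 to +1.4 N: it stands on the floor. Release and rise.

move_arm:
  steps:
    - [[0,0,0],[0,0,0],0.2]
    - [[0,0,0],[0,0,0],-0.3]
    - [[0,0,0],[0,0,0],-1]
    - [[0,0,0],[0,0,0],-1]
    - [[0,0,0],[0,0,0],-1]
    - [[0,0,0],[0,0,0],-1]
    - [[0,0,-0.01],[0,0,0],-1]
    - [[0,0,-0.03],[0,0,0],-1]
    - [[0,0,-0.06],[0,0,0],-1]
    - [[0,0,-0.1],[0,0,0],-1]
    - [[0,0,-0.13],[0,0,0],-1]
    - [[0,0,-0.15],[0,0,0],-1]

```text
t: 16.02
eef_pos: [0.4757, 0.2678, 0.227]
eef_rot: [3.138, 0.001, 2.287]
force: [0.1, -0.2, 0.7]
opening: 0.085
gripper_force: 0.0
```

move_arm:
  steps:
    - [[0,0,-0.03],[0,0,0],-1]
    - [[0,0,-0.03],[0,0,0],-1]
    - [[0,0,-0.03],[0,0,0],-1]
    - [[0,0,-0.03],[0,0,0],-1]

```text
t: 16.35
eef_pos: [0.4751, 0.2667, 0.2529]
eef_rot: [3.142, 0.0, 2.286]
force: [-0.3, -0.3, 0.3]
opening: 0.0858
gripper_force: 0.0
```

Run:
```python
from h import *
s=state();print(s["t"],s["eef_pos"],s["force"],s["opening"])
a=get_image("side")[120:420,60:460]
b=get_image("scene")[120:420,160:560]
cv2.imwrite("pics/end.png",np.hstack([a,b]))
```

```text
16.35 [0.47510772 0.26666908 0.25288489] [-0.30707633 -0.31532586  0.30451128] 0.0858411655886732
```

View pics/end.png

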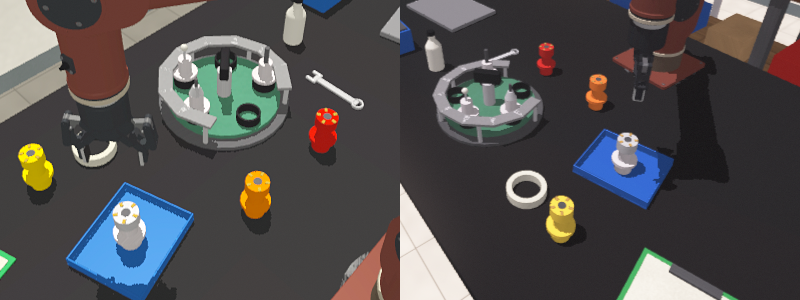

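The picture shows the face mill upright in the tray (crop pixel 128,230). The other holders are still in their pockets, and the tape, spanner and oil bottle have not moved.

```bash
python3 -c "
from cell import *
print(hand_in())"
```

```text
the job is handed in; nothing more can be done
None
```

The face mill was turned to the middle of the gap, lifted out, set upright on the tray floor and released; I handed the job in at about 16 s, with the other holders still in their pockets and the tape, spanner and oil bottle untouched.

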